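# Peel the stuck tray off the planer-knife tray

## Task

Take the aluminium setting block out of the top tray and stand it upright on the plywood board, midway between the tin and the jar, setting it down rather than dropping it. Then peel the top tray off the tray it sticks to: pull its lug corner up first, while the opposite corner stays under its catch, until the tray is plainly tilted, then draw it out from under the catch without lifting or dragging the heavy lower tray. Finish while still holding the freed tray by its lug, level and still, well above the bench (about 20 cm) and fully to one side of the lower tray so that the knives are uncovered; leave the tin, the jar and the other things where they are.

Things in the scene. Friction and masses are not known exactly. Their poses are not given: they have to be found in the camera images.
- block: plain aluminium setting block, 60 (x) x 30 (y) x 60 (z) mm, 0.29 kg, standing in the top tray; origin at the centre of its underside, z up
- tray: grey moulded top tray, 0.12 kg, nested in the black lower tray with the same heading. Origin at the centre of its pan's underside, z up. Pan 144 (x) x 104 (y) mm outside, walls and floor 3 mm (floor top at z = 3); rim flange 164 x 124 mm from z = 18 to 22 mm, resting on the lower tray's walls. The lug stands on its -x, +y corner; the opposite corner is under the lower tray's catch
- lug (a point): centre of the lug's top, in the tray frame x = -65.4, y = 49.5, z = 58 mm; axes as the tray's. The lug is an upright fin 12 mm thick, 34 mm long, 36 mm tall (z = 22 to 58 mm), running along the tray's diagonal (from the centre towards the corner x = -82, y = 62), so it is pinched across the diagonal from above; a flat web 44 x 24 mm lies under it at rim height
- heel (a point): tip of the tray's corner opposite the lug, at the flange's underside, tray frame x = 82, y = -62, z = 18 mm: the point to tilt the tray about; axes as the tray's. The tray sticks because two sprung rubber pads in the lower tray's long walls, at x = -50 mm, rub on its pan (about 5 N in all; free once the lug corner is up about 30 mm)
- lower: black lower tray, loose on the bench, 1.3 kg, 170 (x) x 130 (y) mm, walls 10 mm thick, 34 mm high, holding steel planer knives; origin at the centre of its underside, z up; the top tray's origin starts 16 mm above it. A post 12 x 30 mm, 50 mm high, at its +x, -y corner carries the catch. Pulled straight up, the top tray jams under the catch, twists in the grip and drags
- catch (a point): wall-top corner under the catch, where the heel rests; lower tray's frame x = 82, y = -62, z = 34 mm. The catch is a lip reaching 10 mm along the diagonal over the top tray's corner, 4 mm above its flange. With the heel down the tray can tilt about 0.4 rad before it binds; tilted 0.3 rad it slides free along its own plane towards the lug in about 30 mm
- mid (a point): centre of the top face of the fixed plywood board (110 x 300 x 12 mm, top 12 mm above the bench), midway between tin and jar; its y axis runs along the board's length, from one container to the other
- tin: low steel tin, 68 mm across, 55 mm high, on the board 100 mm from its middle; origin at the centre of its underside
- jar: white plastic jar, 56 mm across, 100 mm high, on the board 100 mm from its middle at the other end; origin at the centre of its underside
- cutter: bystander: steel cutter head, a spool 76 mm across and 50 mm high, beyond the work; origin at the centre of its underside
- rule: bystander: folded wooden rule lying flat between trays and board, 160 (x) x 30 (y) x 16 mm; origin at the centre of its underside

How it is judged (in metres and radians):
On the way, in this order (a step that is already met when the one before it is completed fails the run):
1. the block stands on the board midway between tin and jar, released (horizontal distance between block and mid below 0.022 m and z of block in the frame of mid below 0.006 m and angle between block's own z axis and vertical below 0.12 rad and contact force between the fingers and block below 0.1 N and linear speed of block below 0.02 m/s), for 0.2 s.
2. the top tray is tilted by its lug corner (over 0.12 rad) with the opposite corner still under the catch (angle between tray's own z axis and vertical above 0.12 rad and distance between heel and catch below 0.013 m and z of lug in the frame of lower above 0.09 m and contact force between the fingers and tray above 0.5 N), for 0.1 s.
At the end, for the whole second after the job is handed in: block upright, free, at rest on the board within 22 mm of the midpoint of tin and jar; fingers hold the top tray still, origin over 140 mm up, over 130 mm aside of the lower tray, within 0.3 rad of level; lower tray flat, within 30 mm of its start (all of step 1 and height (world z) of tray above 0.14 m and angle between tray's own z axis and vertical below 0.3 rad and horizontal distance between tray and lower above 0.13 m and contact force between the fingers and tray above 0.5 N and linear speed of tray below 0.03 m/s and contact force between tray and lower below 0.05 N and distance of lower from where it was at the start of the episode below 0.03 m and angle between lower's own z axis and vertical below 0.05 rad); the arm keeps its last pose, push and grip.
It fails at once if the lower tray is lifted or tipped (height (world z) of lower above 0.01 m or angle between lower's own z axis and vertical above 0.12 rad or distance of lower from where it was at the start of the episode above 0.04 m).
It fails at once if the block is dropped (contact force between the fingers and block below 0.02 N and linear speed of block above 0.45 m/s).
It fails at once if tin or jar is shifted more than 20 mm (distance of any of tin, jar from where it was at the start of the episode above 0.02 m).
It fails at once if cutter head or folded rule is shifted more than 20 mm (distance of any of cutter, rule from where it was at the start of the episode above 0.02 m).
It also fails if it takes over 51 s, if anything falls off the work surface, if the arm or the gripper's body presses on something with over 40 N, if the wrist force passes 120 N, or if a joint passes its speed limit or range.

## Robot

A 7-joint arm with a two-finger parallel gripper is mounted at the origin on the work surface. World frame = base frame: x ahead of the robot, y to its left, z up, the work surface at z = 0. Lengths are in mm, angles in degrees, forces in N, time in s.
With the tool pointing down it reaches from about 350 to 900 mm from the base axis. Payload 7.2 kg.
Tool frame: the origin (TCP) lies between the finger pads; the fingertips stand 19 mm ahead of it and the grasp point (between the pads) is the TCP; z points along the fingers, y is the line along which they close (so a half turn about z gives the same grasp; the last joint's range is limited). The gripper opens to 88 mm and grips with 3 to 60 N. Pads are 20 mm wide; open, the fingers measure 115 mm over their backs; the gripper's body (75 mm by 178 mm) begins 61 mm behind the grasp point.
Start: joints at [-68.652, 23.554, -0.728, 91.456, 0.321, 64.991, -4.71], TCP at [266.674, 565.256, 207.953] pointing down, gripper open.
Joint ranges: [-169.25, 169.25], [-16.82, 113.86], [-84.01, 82.57], [7.8, 145.47], [-59.2, 239.2], [7.22, 106.19], [-163.78, 163.78]. Speed limits (degrees/s): [136.94, 136.94, 172.46, 172.46, 180, 180, 180].

## Interface

Orientations are given as a 3x3 rotation matrix whose columns are the frame's x, y, z axes.
In Python, from workcell import arm, eyes, close_job gives the robot as it stands.
- The arm moves only by the tool send_rows, never from a script. Its argument "motion" is a list that holds one entry, the list of rows, each a list of 5 numbers: the shift along the world's x, y, z in cm, then the turn about the world's z in degrees, then the finger opening in cm, from 0 to 8.78. In form: [[[dx, dy, dz, turn, grip], ...]]. A call has 1 to 12 rows; each row is the pose to reach, as a shift and turn from the pose commanded when the call began; what a row does not reach only later rows make up. A row lasts 1/12 s, in which the tool goes at most 41.7 mm and 7.16 degrees, less where a joint would pass 70% of its speed; a pose out of reach is approached as far as the arm can. A call with a gripper value outside its range is refused whole. The fingers move at their own pace and stop on an object; "squeeze" is the grip in N (left out, the last holds). Time passes only in rows, so rows that repeat a pose let the fingers close. It gives the time, the measured TCP pose, the force, the opening and the grip force at its end, in the units of the state.
- arm.sense(): the state, without advancing time (a new reading comes with each control period).
- eyes.snapshot(name): name is "scene" or "top" or "wrist"; returns (picture, depth): 420x560x3 uint8, red, green, blue; 420x560 float32, mm along the optical axis (not along the pixel's ray), 0 where there is no reading.
- eyes.camera_model(name): a dict with "K" (3x3 intrinsics, pixels), "world_from_camera" (4x4, takes a point from camera to world coordinates). Camera axes: x right, y down, z forward; pixel columns grow to the right and rows downward; lengths in mm; the calibration is good to about 2 mm. A picture is of the moment at which its call begins: read the wrist's pose just before it. camera_model takes no time and is no camera call; for the wrist camera it gives the pose at the moment of the call.
- close_job(): hands the job in; it is judged then, once.
The state is a dict: "clock": time; "joint_pos": joint angles; "qd": joint speeds; "joint_torque": joint torques, N m; "ee_pos": TCP position; "tcp_rot": TCP orientation; "ft_force": force on the tool from outside, world axes, zero at the start; "wrist_torque": the same for the moment, N m; "width": finger opening in mm; "finger_force": force on a finger pad.
Only numpy, scipy, OpenCV 4.12 (cv2) and the standard library are available. Lean on these libraries where they do the work, as an engineer would, in place of code of your own. Each camera call takes 0.05 s, during which the arm holds its last target. There are 200 camera calls.

## Working session

There is one attempt and no reset: what is moved stays moved. The work goes in short steps, Python scripts to look and compute and a tool call to move; the robot and the scene stay as the last step left them, time stands still between calls to the robot, and variables do not carry over. Pictures are saved under pics/ and viewed, at most 10 in all, crops included, and the job is handed in when it is done.

Besides the shell and the picture viewer there is one more tool, called after "Request:" as name(argument=value, ...) on one line, values as JSON. send_rows: Moves the arm, as the interface text tells. Its arguments: {"type":"object","properties":{"motion":{"type":"array","items":{"type":"array","items":{"type":"array","items":{"type":"number"}}}},"squeeze":{"type":"number"}},"required":["motion"]}

```bash
mkdir -p pics; cat > h.py <<'E'
import numpy as np, cv2
from workcell import arm, eyes, close_job
def snap(n):
    m=eyes.camera_model(n); p,d=eyes.snapshot(n); return p,d,np.array(m["K"]),np.array(m["world_from_camera"])
def cloud(d,K,T):
    v,u=np.mgrid[:d.shape[0],:d.shape[1]]
    c=np.stack([(u-K[0,2])/K[0,0]*d,(v-K[1,2])/K[1,1]*d,d],-1)
    return c@T[:3,:3].T+T[:3,3]
E
python3 - <<'E'
from h import *
for n in("top","scene"):
    p,d,K,T=snap(n); cv2.imwrite(f"pics/{n}0.png",p[:,:,::-1]); np.savez(f"{n}0.npz",p=p,d=d,K=K,T=T)
    print(n,T.round(2),K[0,0])
s=arm.sense(); print(s["clock"],s["ee_pos"],s["tcp_rot"],s["width"],s["ft_force"])
E
```

```text
top [[ 2.00000e-02 -9.90000e-01  1.50000e-01  4.14160e+02]
 [-1.00000e+00 -1.00000e-02  2.00000e-02  8.07000e+00]
 [-2.00000e-02 -1.50000e-01 -9.90000e-01  1.31801e+03]
 [ 0.00000e+00  0.00000e+00  0.00000e+00  1.00000e+00]] 540.1777010831418
scene [[ 2.80000e-01  6.50000e-01 -7.00000e-01  1.16412e+03]
 [ 9.60000e-01 -1.80000e-01  2.10000e-01 -1.54460e+02]
 [ 1.00000e-02 -7.30000e-01 -6.80000e-01  5.99590e+02]
 [ 0.00000e+00  0.00000e+00  0.00000e+00  1.00000e+00]] 389.3739775969367
0.1 [266.49597961 564.82563662 207.22097752] [[-9.04418833e-01  4.26645396e-01 -5.29386851e-04]
 [ 4.26645716e-01  9.04417883e-01 -1.31336404e-03]
 [-8.15537872e-05 -1.41369181e-03 -9.99998997e-01]] 87.61521397965882 [ 0.44045825  0.02416008 -1.03127746]
```

View pics/top0.png

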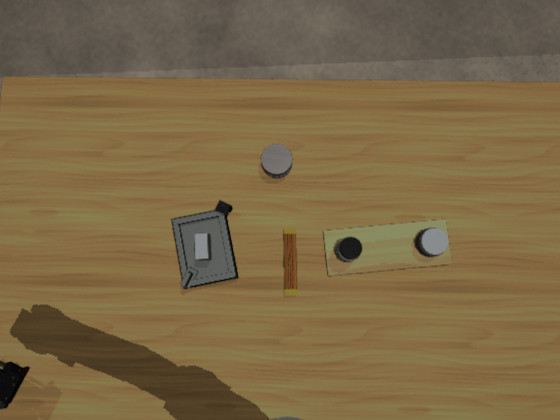

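View pics/scene0.png

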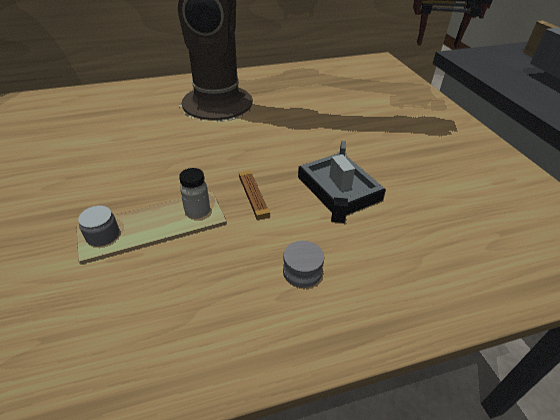

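The top view shows the trays at about (205,248), with the block at (202,246), the lug at (189,277) and the catch at (223,209). The jar is at (349,249), the tin at (432,242), the rule at (290,262) and the cutter at (277,161). The scene view agrees with this.

```bash
python3 - <<'E'
from h import *
z=np.load("top0.npz"); p,d,K,T=[z[k] for k in("p","d","K","T")]
C=cloud(d,K,T); Z=C[...,2]
def comp(name,box,lo,hi):
    u0,v0,u1,v1=box; m=np.zeros(Z.shape,bool); m[v0:v1,u0:u1]=True
    m&=(Z>lo)&(Z<hi)&(d>0); n,l,s,c=cv2.connectedComponentsWithStats(m.astype(np.uint8),connectivity=8)
    if n<2: print(name,"none");return
    i=1+np.argmax(s[1:,4]); P=C[l==i]; r=cv2.minAreaRect(P[:,:2].astype(np.float32))
    print(name,len(P),"mean",P.mean(0).round(1),"rect",np.round(r[0],1),np.round(r[1],1),round(r[2],1))
print("bench z",np.median(Z[300:330,300:400]))
comp("block",(165,195,245,295),62,95)
comp("flange",(165,195,245,295),28,46)
comp("trayall",(165,195,245,295),15,60)
comp("lug",(175,260,205,295),50,90)
comp("post",(212,195,240,220),42,75)
comp("jar",(325,225,375,275),85,130)
comp("tin",(405,220,460,270),50,90)
comp("board",(315,210,460,285),6,18)
comp("rule",(275,220,305,305),8,30)
comp("cutter",(255,135,300,185),35,70)
E
```

```text
bench z 0.10312109560993576
block 364 mean [512.7 205.   78.6] rect [513.3 206.3] [60.3 31.2] 4.7
flange 1524 mean [510.2 206.1  37.5] rect [512.5 207. ] [171.4 131. ] 12.6
trayall 3508 mean [516.1 203.6  29.4] rect [523.1 200.1] [189.4 148.8] 12.4
lug 106 mean [437.3 239.2  70.8] rect [437.6 240.3] [12.2 33.7] 64.8
post 143 mean [608.2 162.9  50.4] rect [608.2 162.6] [31.1 26.1] 65.1
jar 433 mean [ 510.7 -132.3  109.8] rect [ 511.5 -132.7] [50.4 50.4] 64.5
tin 666 mean [ 532.9 -329.6   65.3] rect [ 533.8 -331.2] [64.8 65.1] 72.6
board 4243 mean [ 520.7 -226.    12. ] rect [ 523.  -232.5] [113.1 302.1] 5.7
rule 839 mean [4.836e+02 4.000e-01 1.620e+01] rect [485.3   1.7] [161.1  31.9] 2.0
cutter 776 mean [727.2  36.8  50. ] rect [728.7  36.9] [76.4 72.6] 1.8
```

Request:
send_rows(motion=[[[4, -6, 0, 5, 8.5], [8, -12, 0, 10, 6], [12, -18, 0, 15, 6], [16, -24, 0, 20, 6], [20, -30, 0, 25, 6], [24.7, -35.9, 0, 30, 6], [24.7, -35.9, 0, 30, 6], [24.7, -35.9, 0, 30, 6], [24.7, -35.9, 0, 30, 6], [24.7, -35.9, 0, 30, 6], [24.7, -35.9, 0, 30, 6], [24.7, -35.9, 0, 30, 6]]])

```text
clock: 1.1
ee_pos: [516.4, 200.4, 207.7]
tcp_rot: [[-0.997, -0.075, 0.001], [-0.075, 0.997, -0.002], [-0.001, -0.002, -1.0]]
ft_force: [1.1, -0.4, -0.0]
width: 59.7
finger_force: 0.0
```

```bash
python3 - <<'E'
from h import *
s=arm.sense(); print(s["clock"],s["ee_pos"].round(1) if hasattr(s["ee_pos"],"round") else s["ee_pos"],np.degrees(np.arctan2(s["tcp_rot"][1][1],s["tcp_rot"][0][1])),s["width"])
p,d,K,T=snap("wrist"); cv2.imwrite("pics/w1.png",p[:,:,::-1]); np.savez("w1.npz",p=p,d=d,K=K,T=T)
C=cloud(d,K,T);Z=C[...,2]; r=np.hypot(C[...,0]-513,C[...,1]-206)
for n,m in (("block",(Z>72)&(Z<85)&(r<45)),("lug",(Z>66)&(Z<82)&(np.hypot(C[...,0]-437,C[...,1]-240)<30)),("all",(Z>25)&(Z<46)&(r<115))):
    P=C[m]; 
    if len(P): q=cv2.minAreaRect(P[:,:2].astype(np.float32)); print(n,len(P),P.mean(0).round(1),np.round(q[0],1),np.round(q[1],1),round(q[2],1))
E
```

```text
1.1 [516.4 200.4 207.7] 94.28493427018802 59.66222448722193
block 1585 [510.  205.9  79.1] [511.1 206.3] [59.2 29.8] 3.9
lug 433 [435.8 240.3  73.8] [436.1 240.7] [12.2 33.9] 65.0
all 6283 [504.6 204.4  37.1] [511.4 200.5] [173.1 146.2] 11.1
```

View pics/w1.png

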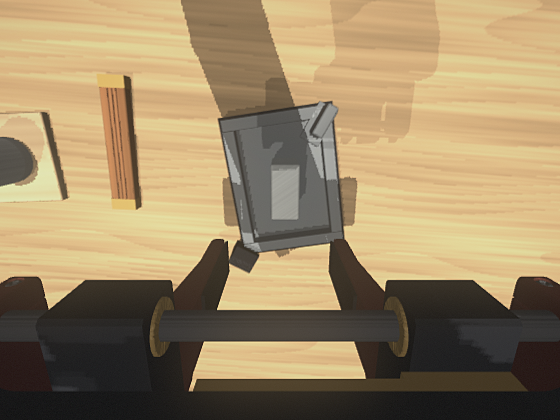

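The wrist view shows the block at (285,192), the lug at (322,122) and the catch at (244,256). That puts the block at about (511.5, 206), heading 4°.

Request:
send_rows(motion=[[[-0.2, 0, -3, 0, 6], [-0.2, 0, -6, 0, 6], [-0.2, 0, -9, 0, 6], [-0.2, 0, -9, 0, 6], [-0.2, 0, -9, 0, 6]]])

```text
clock: 1.57
ee_pos: [509.9, 207.2, 117.0]
tcp_rot: [[-0.996, -0.085, -0.004], [-0.085, 0.996, -0.001], [0.004, -0.001, -1.0]]
ft_force: [-0.2, -0.2, 0.7]
width: 59.9
finger_force: 0.0
```

Request:
send_rows(motion=[[[0.1, -0.1, -2, 0, 6], [0.1, -0.1, -4, 0, 6], [0.1, -0.1, -5.3, 0, 6], [0.1, -0.1, -5.3, 0, 6], [0.1, -0.1, -5.3, 0, 6], [0.1, -0.1, -5.3, 0, 2], [0.1, -0.1, -5.3, 0, 2], [0.1, -0.1, -5.3, 0, 2], [0.1, -0.1, -5.3, 0, 2], [0.1, -0.1, -5.3, 0, 2]]], squeeze=25)

```text
clock: 2.4
ee_pos: [512.9, 205.4, 65.5]
tcp_rot: [[-0.997, -0.083, 0.001], [-0.083, 0.997, 0.0], [-0.001, 0.0, -1.0]]
ft_force: [-1.5, 0.5, -0.0]
width: 30.5
finger_force: 0.0
```

Request:
send_rows(motion=[[[0, 0, 0, 0, 2], [0, 0, 0, 0, 2], [0, 0, 0, 0, 2], [0, 0, 1, 0, 2], [0, 0, 3, 0, 2], [0, 0, 6, 0, 2], [0, 0, 9, 0, 2], [0, 0, 12, 0, 2], [0, 0, 12, 0, 2]]])

```text
clock: 3.15
ee_pos: [515.6, 206.5, 191.6]
tcp_rot: [[-0.997, -0.082, 0.008], [-0.082, 0.997, 0.004], [-0.009, 0.004, -1.0]]
ft_force: [0.2, 0.3, 0.5]
width: 20.3
finger_force: 0.0
```

```bash
python3 - <<'E'
from h import *
s=arm.sense(); print(s["ee_pos"],s["width"],s["finger_force"],s["ft_force"])
a=[]
for n in("top","wrist"):
    p,d,K,T=snap(n); C=cloud(d,K,T);Z=C[...,2]
    a.append(p[120:340,100:400] if n=="top" else p)
    r=np.hypot(C[...,0]-512,C[...,1]-206); P=C[(Z>55)&(Z<85)&(r<50)]
    if len(P): q=cv2.minAreaRect(P[:,:2].astype(np.float32)); print(n,len(P),P.mean(0).round(1),np.round(q[0],1),np.round(q[1],1),round(q[2],1))
a[0]=cv2.resize(a[0],(573,420)); 
cv2.imwrite("pics/c2.png",cv2.resize(np.hstack(a),None,fx=.7,fy=.7)[:,:,::-1])
E
```

```text
[515.62842459 206.48889076 191.62751315] 20.282701274801756 0.0 [0.199968   0.34110509 0.45449408]
top 135 [499.4 199.4  76.4] [508.9 194.9] [27.3 64.2] 67.1
wrist 1862 [509.  205.9  78.4] [511.5 206.2] [60.3 29.9] 3.9
```

View pics/c2.png

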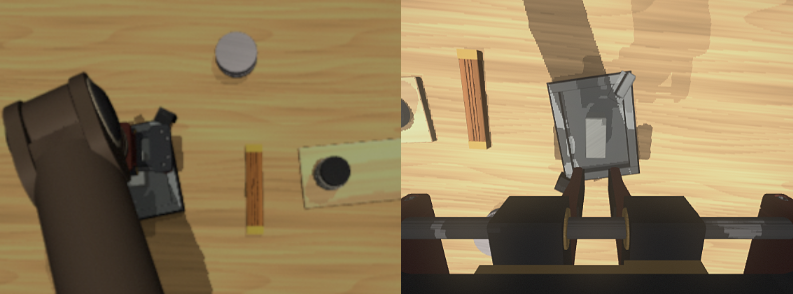

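The block hasn't moved and the fingers closed on nothing. I'll check where the fingertips really are.

```bash
python3 - <<'E'
from h import *
s=arm.sense(); R=np.array(s["tcp_rot"]); t=np.array(s["ee_pos"])
for n in("wrist","scene"):
    p,d,K,T=snap(n); C=cloud(d,K,T); L=(C-t)@R
    m=(d>0)&(L[...,2]>-40)&(L[...,2]<40)&(np.hypot(L[...,0],L[...,1])<110); P=L[m]
    print(n,len(P)); 
    if len(P):
        for a in range(-40,40,10):
            Q=P[(P[:,2]>=a)&(P[:,2]<a+10)]
            if len(Q): print(a,len(Q),np.percentile(Q,[2,50,98],axis=0).round(0)[:,:2].tolist())
    if n=="scene": cv2.imwrite("pics/s3.png",cv2.resize(p[0:260,150:480],(792,624))[:600,:,::-1])
E
```

```text
wrist 811
-40 387 [[-8.0, -18.0], [11.0, 11.0], [12.0, 19.0]]
-30 315 [[-8.0, -18.0], [11.0, -9.0], [12.0, 19.0]]
-20 109 [[8.0, -17.0], [11.0, 11.0], [12.0, 19.0]]
scene 215
-40 83 [[-11.0, -19.0], [-5.0, 9.0], [11.0, 18.0]]
-30 86 [[-12.0, -20.0], [-5.0, 9.0], [12.0, 19.0]]
-20 46 [[-11.0, -19.0], [-6.0, 10.0], [11.0, 18.0]]
```

View pics/s3.png

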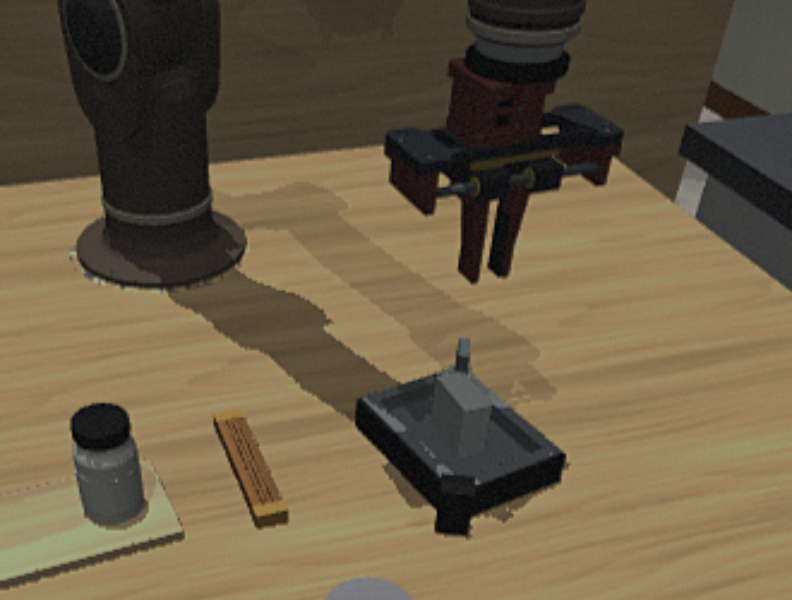

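The scene view shows the gripper clear above the trays. By depth, its tips sit about 30 mm short of the stated TCP geometry. I'll measure that precisely.

```bash
python3 - <<'E'
from h import *
s=arm.sense(); R=np.array(s["tcp_rot"]); t=np.array(s["ee_pos"]); print(t)
for n in("wrist","scene","top"):
    p,d,K,T=snap(n); C=cloud(d,K,T); L=(C-t)@R
    m=(d>0)&(L[...,2]>-140)&(L[...,2]<60)&(np.hypot(L[...,0],L[...,1])<40); P=L[m]
    print(n,len(P),np.percentile(P[:,2],[95,99,100]).round(1) if len(P) else ""); print(np.histogram(P[:,2],bins=range(-140,61,10))[0])
    m=(d>0)&(L[...,2]>-140)&(L[...,2]<60)&(np.abs(L[...,0])<60)&(np.abs(L[...,1])<110); P=L[m]; print(np.histogram(P[:,2],bins=range(-140,61,10))[0])
E
```

```text
[512.09376574 205.00768833 184.44379515]
wrist 33210 [-56.3 -26.8 -14.2]
[ 6428  7131 13611  2571   341   223   463   530   632   468   387   315
   110     0     0     0     0     0     0     0]
[10896  9577 27125 11427  2650   223   463   530   632   468   387   315
   110     0     0     0     0     0     0     0]
scene 1428 [-23.7 -16.7 -14. ]
[181 137 229 152  52  74 111 103  94  88  84  84  39   0   0   0   0   0
   0   0]
[1083  366  540  471  140   74  111  103   94   88   84   84   39    0
    0    0    0    0    0    0]
top 8 [-116.3 -115.8 -115.6]
[3 0 5 0 0 0 0 0 0 0 0 0 0 0 0 0 0 0 0 0]
[661  21  80  15   0   0   0   0   0   0   0   0   0   0   0   0   0   0
   0   0]
```

The tips end 14 mm behind the reported TCP, and both views agree. The true grasp point is therefore about 33 mm higher than reported, so I need to command 33 mm lower.

Request:
send_rows(motion=[[[0, 0.1, 0, 0, 6], [0, 0.1, 0, 0, 6], [0, 0.1, -3, 0, 6], [0, 0.1, -6, 0, 6], [0, 0.1, -8, 0, 6], [0, 0.1, -9, 0, 6], [0, 0.1, -11, 0, 6], [0, 0.1, -13, 0, 6], [0, 0.1, -15.2, 0, 6], [0, 0.1, -15.2, 0, 6], [0, 0.1, -15.2, 0, 6], [0, 0.1, -15.2, 0, 2.5]]])

```text
clock: 4.5
ee_pos: [513.4, 206.6, 34.1]
tcp_rot: [[-0.997, -0.083, 0.001], [-0.083, 0.997, 0.0], [-0.001, 0.0, -1.0]]
ft_force: [-0.1, 0.8, 0.9]
width: 56.3
finger_force: 0.0
```

Request:
send_rows(motion=[[[0, 0, 0, 0, 2.5], [0, 0, 0, 0, 2.5], [0, 0, 0, 0, 2.5], [0, 0, 0, 0, 2.5], [0, 0, 0, 0, 2.5], [0, 0, 0, 0, 2.5]]])

```text
clock: 5.0
ee_pos: [513.1, 206.2, 33.7]
tcp_rot: [[-0.997, -0.082, 0.001], [-0.082, 0.997, 0.0], [-0.001, 0.0, -1.0]]
ft_force: [-1.0, -1.0, 6.6]
width: 29.8
finger_force: 25.0
```

Request:
send_rows(motion=[[[0, 0, 1, 0, 2.5], [0, 0, 4, 0, 2.5], [0, 0, 8, 0, 2.5], [0, 0, 12, 0, 2.5], [0, 0, 15, 0, 2.5], [0, -3, 15, -7, 2.5], [0.2, -6, 15, -14, 2.5], [0.2, -9, 15, -21, 2.5], [0.3, -12, 15, -28, 2.5], [0.4, -15, 15, -35, 2.5]]])

```text
clock: 5.83
ee_pos: [515.9, 55.0, 183.3]
tcp_rot: [[-0.861, 0.509, -0.0], [0.509, 0.861, 0.0], [0.001, 0.0, -1.0]]
ft_force: [1.1, 0.2, -3.2]
width: 29.8
finger_force: 25.0
```

Request:
send_rows(motion=[[[0.1, -3.5, 0, -7, 2.5], [0.1, -7, 0, -14, 2.5], [0.2, -11, 0, -21, 2.5], [0.3, -14, 0, -28, 2.5], [0.4, -18, 0, -35, 2.5], [0.5, -22, 0, -42, 2.5], [0.5, -25, 0, -49, 2.5], [0.5, -28.8, 0, -54, 2.5], [0.5, -28.8, 0, -54, 2.5], [0.5, -28.8, 0, -54, 2.5], [0.5, -28.8, 0, -54, 2.5]]])

```text
clock: 6.75
ee_pos: [521.3, -231.0, 182.7]
tcp_rot: [[-0.101, 0.995, -0.001], [0.995, 0.101, 0.001], [0.001, -0.001, -1.0]]
ft_force: [0.3, -0.2, -3.0]
width: 29.8
finger_force: 25.0
```

```bash
python3 - <<'E'
from h import *
s=arm.sense(); R=np.array(s["tcp_rot"]); t=np.array(s["ee_pos"]); print(s["clock"],t,np.degrees(np.arctan2(R[1,1],R[0,1])),s["width"],s["finger_force"],s["ft_force"])
p,d,K,T=snap("scene"); C=cloud(d,K,T); L=(C-t)@R
m=(d>0)&(np.abs(L[...,1])<20)&(np.abs(L[...,0])<40)&(C[...,2]>60)&(L[...,2]>-30); P=C[m]
print(len(P),np.percentile(P,[0,1,50,99],axis=0).round(1))
cv2.imwrite("pics/s4.png",p[0:300,0:400,::-1])
p,d,K,T=snap("wrist"); C=cloud(d,K,T);Z=C[...,2]
for n,lo,hi in(("tin",60,72),("jar",105,118)):
    P=C[(Z>lo)&(Z<hi)&(np.hypot(C[...,0]-522,C[...,1]+232)<150)&(np.hypot(C[...,0]-522,C[...,1]+232)>55)]
    if len(P)>5: print(n,len(P),cv2.minEnclosingCircle(P[:,:2].astype(np.float32)))
E
```

```text
6.75 [ 521.32939103 -230.96155203  182.72377338] 5.787240339295513 29.805512061581723 24.97199445962906 [ 0.33621663 -0.217374   -3.03968091]
587 [[ 528.9 -257.7  168.4]
 [ 530.3 -256.7  169.3]
 [ 534.9 -226.8  187.7]
 [ 539.  -198.2  212.2]]
tin 11 ((512.8958129882812, -158.37826538085938), 14.763819694519043)
jar 3283 ((509.853515625, -134.5360565185547), 24.80364227294922)
```

View pics/s4.png

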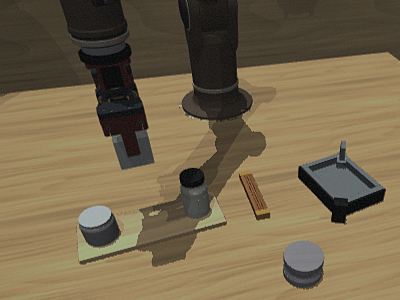

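The block is held upright between the tin and the jar, with its underside at z≈168.

Request:
send_rows(motion=[[[0.2, -0.3, -3, 0, 2.5], [0.2, -0.3, -6, 0, 2.5], [0.2, -0.3, -9, 0, 2.5], [0.2, -0.3, -12, 0, 2.5], [0.2, -0.3, -14, 0, 2.5], [0.2, -0.3, -15, 0, 2.5], [0.2, -0.3, -15, 0, 2.5], [0.2, -0.3, -15.2, 0, 2.5], [0.2, -0.3, -15.4, 0, 2.5], [0.2, -0.3, -15.5, 0, 2.5], [0.2, -0.3, -15.5, 0, 2.5]]])

```text
clock: 7.77
ee_pos: [524.3, -234.8, 28.9]
tcp_rot: [[-0.1, 0.995, 0.002], [0.995, 0.1, -0.0], [-0.0, 0.002, -1.0]]
ft_force: [0.8, 0.6, -3.9]
width: 29.7
finger_force: 25.0
```

Request:
send_rows(motion=[[[0, 0, -0.1, 0, 2.5], [0, 0, -0.2, 0, 2.5], [0, 0, -0.3, 0, 2.5], [0, 0, -0.3, 0, 2.5], [0, 0, -0.3, 0, 2.5]]])

```text
clock: 8.18
ee_pos: [524.0, -234.8, 26.6]
tcp_rot: [[-0.1, 0.995, 0.001], [0.995, 0.1, 0.001], [0.0, 0.001, -1.0]]
ft_force: [-3.5, 2.6, 12.8]
width: 30.1
finger_force: 25.0
```

Request:
send_rows(motion=[[[0, 0, 0, 0, 3.4], [0, 0, 0, 0, 4], [0, 0, 0, 0, 5], [0, 0, 0, 0, 6], [0, 0, 0, 0, 6], [0, 0, 0, 0, 6], [0, 0, 2, 0, 6], [0, 0, 5, 0, 6], [0, 0, 9, 0, 6], [0, 0, 13, 0, 6], [0, 0, 16, 0, 6], [0, 0, 16, 0, 6]]])

```text
clock: 9.18
ee_pos: [526.5, -236.6, 191.2]
tcp_rot: [[-0.099, 0.995, 0.009], [0.995, 0.099, -0.003], [-0.003, 0.009, -1.0]]
ft_force: [-0.2, -1.0, -0.5]
width: 59.9
finger_force: 0.0
```

```bash
python3 - <<'E'
from h import *
s=arm.sense(); R=np.array(s["tcp_rot"]); t=np.array(s["ee_pos"]); print(s["clock"],t,np.degrees(np.arctan2(R[1,1],R[0,1])),s["width"])
p,d,K,T=snap("wrist"); C=cloud(d,K,T); Z=C[...,2]
def f(n,lo,hi,c,r):
    P=C[(Z>lo)&(Z<hi)&(np.hypot(C[...,0]-c[0],C[...,1]-c[1])<r)]
    if len(P)>9: q=cv2.minAreaRect(P[:,:2].astype(np.float32)); print(n,len(P),P[:,2].mean().round(1),np.round(q[0],1),np.round(q[1],1),round(q[2],1))
f("wrist block",65,78,(523,-232),45)
p,d,K,T=snap("top"); C=cloud(d,K,T); Z=C[...,2]
f("block",65,78,(523,-232),45); f("lug",50,90,(437,240),30); f("jar",85,130,(511,-132),40); f("tin",50,90,(533,-331),40); f("flange",28,46,(512,207),100)
E
```

```text
9.1833 [ 526.54339712 -236.56838425  191.23749636] 5.7088347007513445 59.914478491245994
wrist block 1671 72.0 [ 523.2 -232.8] [29.7 60.2] 5.8
block 305 71.7 [ 525.  -228.9] [30.2 54.4] 6.4
lug 103 71.6 [437.5 240.6] [13.2 34.3] 65.0
jar 431 109.8 [ 511.5 -133.3] [50.3 49.4] 1.1
flange 1501 37.6 [512.1 206.9] [171. 131.] 12.5
```

Step 1 is done: the block stands upright at (523, -233). Next I'll go above the lug at (437, 240.7).

Request:
send_rows(motion=[[[-0.8, 4, 0, 5, 4.5], [-1.5, 8, 0, 10, 4.5], [-2.2, 12, 0, 15, 4.5], [-3, 16, 0, 20, 4.5], [-3.7, 20, 0, 25, 4.5], [-4.5, 24, 0, 30, 4.5], [-5.2, 28, 0, 36, 4.5], [-6, 32, 0, 42, 4.5], [-6.7, 36, 0, 48, 4.5], [-7.5, 40, 0, 54, 4.5], [-8.2, 44, 0, 59.5, 4.5], [-8.8, 47.5, 0, 59.5, 4.5]]])

```text
clock: 10.28
ee_pos: [433.6, 242.5, 183.3]
tcp_rot: [[-0.911, 0.412, -0.003], [0.412, 0.911, -0.001], [0.002, -0.002, -1.0]]
ft_force: [1.4, 0.2, -1.0]
width: 45.1
finger_force: 0.0
```

Request:
send_rows(motion=[[[0, 0, -1, 0, 4.5], [0, 0, -3, 0, 4.5], [0, 0, -5, 0, 4.5], [0, 0, -5, 0, 4.5], [0, 0, -5, 0, 4.5]]])

```text
clock: 10.7
ee_pos: [434.4, 239.2, 133.2]
tcp_rot: [[-0.908, 0.419, -0.004], [0.419, 0.908, -0.003], [0.002, -0.004, -1.0]]
ft_force: [-0.2, -0.1, 0.8]
width: 45.3
finger_force: 0.0
```

```bash
python3 - <<'E'
from h import *
s=arm.sense(); R=np.array(s["tcp_rot"]); t=np.array(s["ee_pos"]); print(s["clock"],t,np.degrees(np.arctan2(R[1,1],R[0,1])),s["width"])
for n in("wrist","scene"):
    p,d,K,T=snap(n); C=cloud(d,K,T); Z=C[...,2]
    P=C[(Z>66)&(Z<84)&(np.hypot(C[...,0]-437,C[...,1]-240)<30)]
    if len(P)>9: q=cv2.minAreaRect(P[:,:2].astype(np.float32)); print(n,len(P),P[:,2].mean().round(1),np.round(q[0],1),np.round(q[1],1),round(q[2],1))
E
```

```text
10.7 [434.360198   239.20250078 133.19501608] 65.22694850617378 45.26337811679153
wrist 554 73.8 [435.4 240.9] [11.1 33.7] 65.2
scene 50 73.4 [437.2 239.4] [10.5 33.8] 67.8
```

Request:
send_rows(motion=[[[0.15, 0.1, -2, 0, 4.5], [0.15, 0.1, -4, 0, 4.5], [0.15, 0.1, -6, 0, 4.5], [0.15, 0.1, -8, 0, 4.5], [0.15, 0.1, -9.5, 0, 4.5], [0.15, 0.1, -10.2, 0, 4.5], [0.15, 0.1, -10.2, 0, 4], [0.15, 0.1, -10.2, 0, 3], [0.15, 0.1, -10.2, 0, 2], [0.15, 0.1, -10.2, 0, 1.5], [0.15, 0.1, -10.2, 0, 0.8], [0.15, 0.1, -10.2, 0, 0.8]]], squeeze=25)

```text
clock: 11.8
ee_pos: [437.1, 240.9, 33.6]
tcp_rot: [[-0.908, 0.419, -0.0], [0.419, 0.908, -0.0], [-0.0, -0.0, -1.0]]
ft_force: [-0.7, -1.0, 6.2]
width: 12.0
finger_force: 25.0
```

Request:
send_rows(motion=[[[0, 0, 0, 0, 0.8], [0, 0, 0, 0, 0.8], [0, 0, 0, 0, 0.8], [0, 0, 0, 0, 0.8]]])

```text
clock: 12.13
ee_pos: [437.1, 240.9, 33.6]
tcp_rot: [[-0.908, 0.419, -0.0], [0.419, 0.908, -0.0], [-0.0, -0.0, -1.0]]
ft_force: [-2.8, -0.7, 7.0]
width: 11.8
finger_force: 25.0
```

Request:
send_rows(motion=[[[0.05, 0, 0.3, 0, 0.8], [0.1, -0.05, 0.6, 0, 0.8], [0.17, -0.08, 0.92, 0, 0.8], [0.24, -0.11, 1.2, 0, 0.8], [0.31, -0.15, 1.5, 0, 0.8], [0.38, -0.18, 1.83, 0, 0.8], [0.46, -0.21, 2.1, 0, 0.8], [0.54, -0.25, 2.4, 0, 0.8], [0.63, -0.29, 2.73, 0, 0.8], [0.63, -0.29, 2.73, 0, 0.8]]])

```text
clock: 12.97
ee_pos: [444.0, 238.6, 61.0]
tcp_rot: [[-0.908, 0.419, 0.001], [0.419, 0.908, 0.001], [-0.001, 0.001, -1.0]]
ft_force: [-1.0, 0.2, -2.0]
width: 12.2
finger_force: 25.0
```

```bash
cat >> h.py <<'E'
def tilt(c,names=("scene","wrist")):
    "fit plane to grey tray flange/floor points near c, report normal"
    for n in names:
        p,d,K,T=snap(n); cv2.imwrite(f"pics/{n}_l.png",p[:,:,::-1]); C=cloud(d,K,T); np.savez(f"{n}_l.npz",p=p,C=C,d=d)
E
python3 - <<'E'
from h import *
s=arm.sense(); print(s["clock"],s["ee_pos"],s["width"],s["finger_force"],s["ft_force"],s["wrist_torque"])
p,d,K,T=snap("scene"); cv2.imwrite("pics/s5.png",cv2.resize(p[100:260,250:440],(760,600),interpolation=1)[:,:,::-1])
C=cloud(d,K,T)
# pan floor: points within +-35 of tray centre
D=C[...,:2]-np.array([512,207]); m=(np.abs(D[...,0])<55)&(np.abs(D[...,1])<35)&(C[...,2]<75)&(C[...,2]>12)
P=C[m]; 
for _ in range(4):
    c=P.mean(0); n=np.linalg.svd(P-c,full_matrices=False)[2][2]; r=np.abs((P-c)@n); P=P[r<max(2,1.5*np.median(r))]
n*=np.sign(n[2]); print(len(P),c.round(1),n.round(3),"tilt",np.arccos(n[2]))
E
```

```text
12.9667 [444.04829092 238.55110751  61.0229199 ] 12.173915646043115 24.999599754810333 [-0.96102469  0.23508065 -2.00923   ] [ 0.13481011  0.38852969 -0.00227994]
758 [515.2 206.   35.3] [ 0.132 -0.069  0.989] tilt 0.14932455961165195
```

View pics/s5.png

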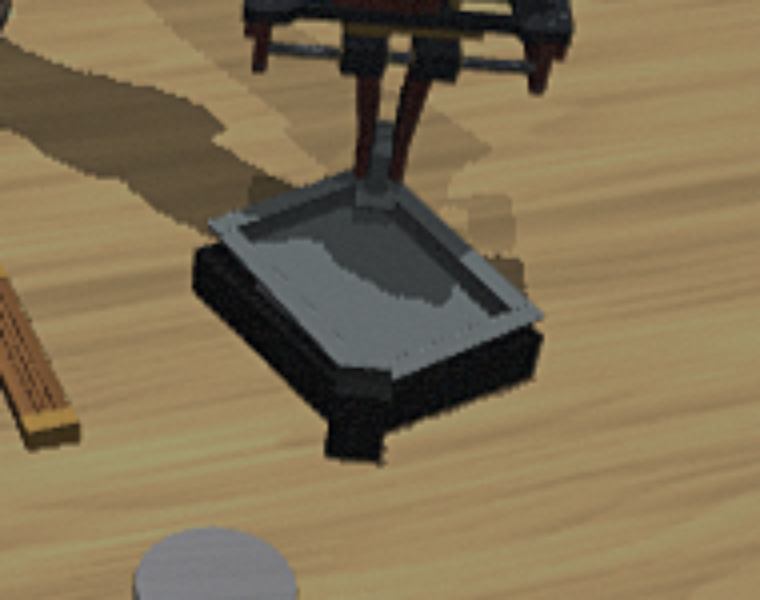

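The tray is tilted 0.149 rad, with its heel corner at (365,385) still under the catch. I'll continue to about 0.28 rad.

Request:
send_rows(motion=[[[0.1, -0.05, 0.3, 0, 0.8], [0.2, -0.1, 0.6, 0, 0.8], [0.3, -0.14, 0.88, 0, 0.8], [0.4, -0.19, 1.15, 0, 0.8], [0.5, -0.24, 1.45, 0, 0.8], [0.62, -0.29, 1.74, 0, 0.8], [0.73, -0.34, 2.0, 0, 0.8], [0.84, -0.39, 2.25, 0, 0.8], [0.84, -0.39, 2.25, 0, 0.8], [0.84, -0.39, 2.25, 0, 0.8]]])

```text
clock: 13.85
ee_pos: [452.1, 234.4, 83.0]
tcp_rot: [[-0.908, 0.419, 0.001], [0.419, 0.908, 0.0], [-0.0, 0.0, -1.0]]
ft_force: [0.2, -0.5, -0.5]
width: 11.9
finger_force: 25.0
```

Request:
send_rows(motion=[[[-0.35, 0.16, 0.1, 0, 0.8], [-0.7, 0.32, 0.22, 0, 0.8], [-1.05, 0.48, 0.33, 0, 0.8], [-1.4, 0.64, 0.44, 0, 0.8], [-1.4, 0.64, 0.44, 0, 0.8]]], squeeze=40)

```text
clock: 14.27
ee_pos: [437.1, 241.5, 87.4]
tcp_rot: [[-0.909, 0.418, -0.0], [0.418, 0.909, 0.0], [0.0, 0.0, -1.0]]
ft_force: [0.4, 0.2, -1.1]
width: 12.0
finger_force: 40.0
```

Low forces, so it's sliding freely. I'll keep drawing it out, then lift a little.

Request:
send_rows(motion=[[[-0.5, 0.23, 0.15, 0, 0.8], [-1.0, 0.46, 0.3, 0, 0.8], [-1.5, 0.7, 0.47, 0, 0.8], [-2.0, 0.92, 0.63, 0, 0.8], [-2.6, 1.2, 0.8, 0, 0.8], [-2.6, 1.2, 1.2, 0, 0.8], [-2.6, 1.2, 1.8, 0, 0.8], [-2.6, 1.2, 2.6, 0, 0.8], [-2.6, 1.2, 3.5, 0, 0.8], [-2.6, 1.2, 4.5, 0, 0.8], [-2.6, 1.2, 4.5, 0, 0.8]]], squeeze=50)

```text
clock: 15.18
ee_pos: [413.2, 253.5, 134.6]
tcp_rot: [[-0.908, 0.419, 0.003], [0.419, 0.908, 0.002], [-0.002, 0.003, -1.0]]
ft_force: [-0.1, -0.1, -1.3]
width: 11.6
finger_force: 50.0
```

```bash
cat > t.py <<'E'
from h import *
import sys
s=arm.sense(); t=np.array(s["ee_pos"]); print(s["clock"],t,s["width"],s["finger_force"],s["ft_force"])
p,d,K,T=snap("scene"); cv2.imwrite(f"pics/{sys.argv[1]}.png",cv2.resize(p[60:260,230:480],(750,600),interpolation=1)[:,:,::-1])
C=cloud(d,K,T); D=C[...,:2]-(t[:2]+np.array([72,-34])); m=(np.abs(D[...,0])<60)&(np.abs(D[...,1])<45)&(C[...,2]<t[2]+33)&(C[...,2]>t[2]-60)&(C[...,2]>45)
P=C[m]; print(len(P))
for _ in range(6):
    c=P.mean(0); n=np.linalg.svd(P-c,full_matrices=False)[2][2]; r=np.abs((P-c)@n); P=P[r<max(2,1.8*np.median(r))]
n*=np.sign(n[2]); print(len(P),c.round(1),n.round(3),"tilt",np.arccos(n[2]))
E
python3 t.py s6
```

```text
15.1833 [413.23199877 253.49877796 134.56156672] 11.630203125960737 49.99940872192383 [-0.06789031 -0.08390892 -1.26564659]
1315
1017 [476.  226.1  98.9] [ 0.239 -0.112  0.965] tilt 0.26670996109658013
```

View pics/s6.png

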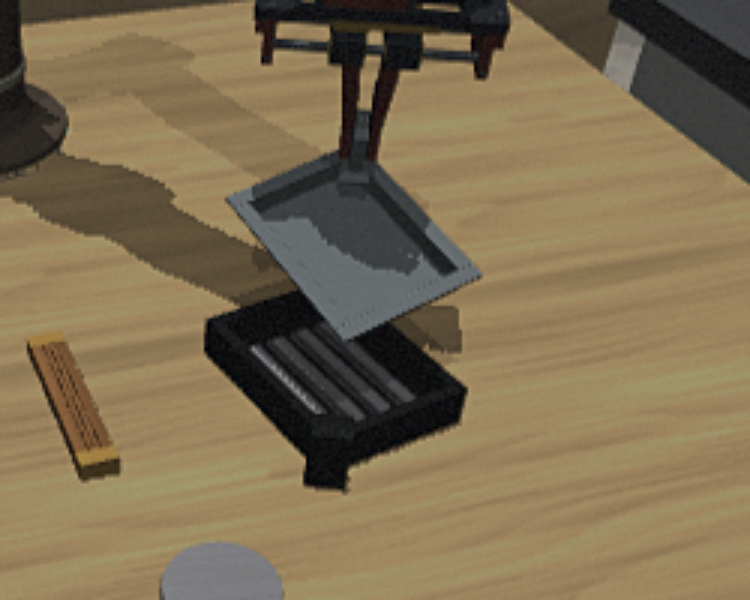

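The tray is free, tilted 0.267 rad in the grip, and the knives are uncovered. I'll move it aside to +y and level it by lightly touching its low corner to the bare bench.

Request:
send_rows(motion=[[[0, 0, 1.5, 0, 0.8], [0, 0.5, 3, 0, 0.8], [0, 2, 4, 0, 0.8], [0, 4, 4, 0, 0.8], [0, 6.5, 4, 0, 0.8], [0, 9, 4, 0, 0.8], [0, 11.5, 4, 0, 0.8], [0, 14, 4, 0, 0.8], [0, 16.5, 4, 0, 0.8], [0, 18.5, 4, 0, 0.8], [0, 19.5, 4, 0, 0.8], [0, 19.5, 4, 0, 0.8]]])

```text
clock: 16.23
ee_pos: [410.9, 449.8, 171.3]
tcp_rot: [[-0.909, 0.416, -0.001], [0.416, 0.909, 0.0], [0.001, -0.0, -1.0]]
ft_force: [0.2, 0.6, -1.3]
width: 12.3
finger_force: 50.0
```

Request:
send_rows(motion=[[[0, 0, -1.5, 0, 0.8], [0, 0, -3, 0, 0.8], [0, 0, -5, 0, 0.8], [0, 0, -7, 0, 0.8], [0, 0, -8.5, 0, 0.8], [0, 0, -9.5, 0, 0.8], [0, 0, -10, 0, 0.8], [0, 0, -10, 0, 0.8], [0, 0, -10, 0, 0.8]]], squeeze=30)

```text
clock: 16.98
ee_pos: [412.3, 447.6, 72.7]
tcp_rot: [[-0.908, 0.419, 0.0], [0.419, 0.908, 0.0], [-0.0, 0.0, -1.0]]
ft_force: [-0.1, 0.1, -0.7]
width: 11.8
finger_force: 30.0
```

```bash
python3 t.py s7
```

```text
16.9833 [412.31512728 447.61446587  72.6880011 ] 11.79653550784176 29.999552965164185 [-0.07782215  0.1036519  -0.68395093]
225
125 [437.2 428.2  47.9] [ 0.252 -0.116  0.961] tilt 0.28093908699307574
```

Request:
send_rows(motion=[[[0, 0, -0.4, 0, 0.8], [0, 0, -0.8, 0, 0.8], [-0.05, 0, -1.2, 0, 0.8], [-0.25, 0.1, -1.7, 0, 0.8], [-0.5, 0.2, -2.2, 0, 0.8], [-0.75, 0.32, -2.7, 0, 0.8], [-1.0, 0.45, -3.2, 0, 0.8], [-1.25, 0.57, -3.7, 0, 0.8], [-1.45, 0.66, -4.2, 0, 0.8], [-1.65, 0.75, -4.7, 0, 0.8], [-1.75, 0.8, -5.0, 0, 0.8], [-1.75, 0.8, -5.0, 0, 0.8]]])

```text
clock: 18.03
ee_pos: [394.1, 455.7, 21.3]
tcp_rot: [[-0.908, 0.418, -0.0], [0.418, 0.908, -0.001], [-0.0, -0.001, -1.0]]
ft_force: [0.3, -0.1, 0.2]
width: 12.2
finger_force: 30.0
```

Request:
send_rows(motion=[[[0, 0, 0, 0, 0.8], [0, 0, 0, 0, 0.8], [0, 0, 0.5, 0, 0.8], [0, 0, 1, 0, 0.8], [0, 0, 2, 0, 0.8], [0, 0, 3.5, 0, 0.8], [0, 0, 5.5, 0, 0.8], [0, 0, 8, 0, 0.8], [0, 0, 10, 0, 0.8], [0, 0, 12, 0, 0.8]]], squeeze=58)

```text
clock: 18.87
ee_pos: [394.4, 455.9, 144.5]
tcp_rot: [[-0.908, 0.419, 0.001], [0.419, 0.908, 0.001], [-0.0, 0.001, -1.0]]
ft_force: [0.9, -0.2, -1.3]
width: 11.7
finger_force: 58.0
```

Request:
send_rows(motion=[[[0, 0, 2, 0, 0.8], [0, 0, 4, 0, 0.8], [0, 0, 6, 0, 0.8], [0, 0, 8, 0, 0.8], [0, 0, 9, 0, 0.8], [0, 0, 9.5, 0, 0.8], [0, 0, 9.5, 0, 0.8], [0, 0, 9.5, 0, 0.8], [0, 0, 9.5, 0, 0.8], [0, 0, 9.5, 0, 0.8], [0, 0, 9.5, 0, 0.8]]])

```text
clock: 19.78
ee_pos: [394.1, 455.5, 236.1]
tcp_rot: [[-0.908, 0.419, -0.001], [0.419, 0.908, -0.001], [0.0, -0.002, -1.0]]
ft_force: [0.8, 0.2, -1.6]
width: 11.9
finger_force: 58.0
```

```bash
python3 t.py s8; python3 - <<'E'
from h import *
p,d,K,T=snap("scene"); cv2.imwrite("pics/s9.png",p[:,:,::-1])
E
```

```text
19.7833 [394.0706692  455.52759894 236.137471  ] 11.884238719779507 57.99900233745575 [ 0.7824839   0.16380953 -1.6187851 ]
826
511 [461.6 432.4 219.9] [ 0.032 -0.02   0.999] tilt 0.03755949344385058
```

View pics/s9.png

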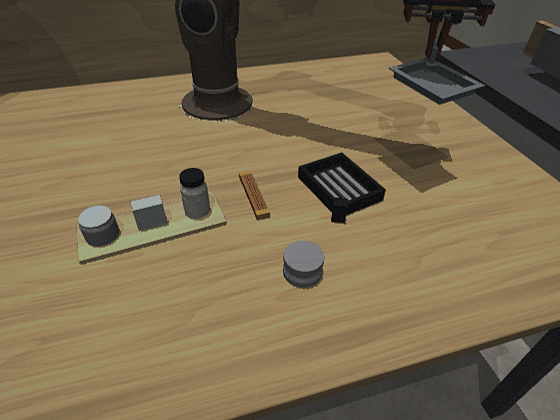

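The tray is level (0.04 rad), about 22 cm up and 220 mm or more aside. The block stands between the tin and the jar, and the knives at (340,183) are uncovered. I'll let the arm settle, then hand in.

Request:
send_rows(motion=[[[0, 0, 0, 0, 0.8], [0, 0, 0, 0, 0.8], [0, 0, 0, 0, 0.8], [0, 0, 0, 0, 0.8], [0, 0, 0, 0, 0.8], [0, 0, 0, 0, 0.8]]])

```text
clock: 20.38
ee_pos: [394.4, 455.8, 237.2]
tcp_rot: [[-0.908, 0.419, 0.0], [0.419, 0.908, 0.0], [-0.0, 0.0, -1.0]]
ft_force: [-0.1, 0.1, -1.1]
width: 11.7
finger_force: 58.0
```

```bash
python3 -c "
from workcell import close_job
print(close_job())"
```

```text
the job is handed in; nothing more can be done
None
```

I handed the job in at about 20 s, with no verdict returned: the block stands upright midway between the tin and the jar, and the freed top tray is held level by its lug about 22 cm up, well to one side, after I levelled it by lightly touching it to the bare bench.

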